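Load the vial tray into the analyser's sprung loading bay

TASK

Lift the open blue tray with its three loose vials out of its cradle and set it down on the black rubber mat; there change your grip, because in the loading bay only the tray's long sides are free. Then use the end of the tray to press the green sprung pusher back, lower the tray behind the low metal stop until it stands flat on the bay's bed, and let go so that the pusher clamps it square and in the middle against the stop. Keep the tray level with all the vials in it, never drop it, and leave the other things on the bench where they are.

Things in the scene. Friction and masses are not known exactly. Their poses are not given: they have to be found in the camera images.
- tray_center (a point): Open blue tray, 64 long (x) x 44 wide (y) x 36 high, 0.16 kg with contents. Point: its centre, 18 above the underside; z up. Solid foot 16 high, then 3 thick walls; the vials reach 6 above the rim. Starts on the cradle's base, long axis along the cradle's x; there the cheeks cover its long sides, so it can be taken only by its two short ends (64 apart).
- vial0_center (a point): Small amber glass vial with a white cap, 17 diameter x 26 high, 12 g, standing loose in the tray. This point is its centre, 13 above its underside.
- vial1_center (a point): Small amber glass vial with a white cap, 17 diameter x 26 high, 12 g, standing loose in the tray. This point is its centre, 13 above its underside.
- vial2_center (a point): Small amber glass vial with a white cap, 17 diameter x 26 high, 12 g, standing loose in the tray. This point is its centre, 13 above its underside.
- cradle: Fixed metal cradle. Origin: centre of its underside, on the bench. Base plate 80 (x) x 72 (y) x 6 high; the tray stands on it. Two aluminium cheeks, 44 long in x, stand at y = +-24 to +-34 and reach 42 above the bench; both x ends are open. Lift the tray straight up by 45 to clear them.
- mat: Fixed black rubber mat 140 (x) x 120 (y) x 3 thick lying on the bench. Origin: centre of its underside. Its top is 3 above the bench. The tray is to be set down near its middle.
- bay: Fixed loading bay 70 (x) x 160 (y). Origin: centre of its underside, on the bench. Bed top 12 above the bench. Low stop across the -y end, y -75 to -65, 60 wide, top 26 above the bench. White spring housing y 38 to 80, 62 high. Green pusher between them; no side walls. Tray's place: long axis along y, between stop and pusher: see point bay_seat.
- pusher (a joint): How far the pusher is pressed back along the bay's +y (m): 0 at rest, at most 0.048. The spring pushes towards the stop (-y): 4 N at 0, 6.7 N at 0.034, 7.8 N at the end; damped, it closes at about 0.15 m/s. Gap between stop and pusher: 30 mm at rest, 78 mm at full travel; with the 64 mm tray clamped it reads 0.034.
- bay_seat (a point): Where the middle of the tray's underside belongs: on the bed, at x 0, y -33 of the bay, 12 above the bench, marked by a thin black patch 46 x 64. Axes as the bay's.
- pusher_face (a point): Middle of the pusher plate's flat face that looks at the stop (bay's -y), 43 above the bench. The plate is 60 wide (x), 10 thick, and reaches from 14 to 72 above the bench; so a tray held just above the stop meets it with its whole end.
- reagent: Bystander: amber bottle 54 diameter, 115 high. Origin at its underside.
- dropper: Bystander: white bottle with green cap, 40 diameter, 110 high. Origin at its underside.
- specimen: Bystander: small clear jar with red lid, 48 diameter, 50 high. Origin at its underside.
- marker: Bystander: white marker with red cap, about 118 long (x) and 14 thick, lying flat. Origin under its white part.
- slidebox: Bystander: orange slide box 85 x 60 x 32 high. Origin at the centre of its underside.

How it is judged:
By the outcome, as a careful person would: the job done as asked, in the order asked, and still so for the second after the job is handed in, with the robot touching nothing.
It also fails if it takes over 64 s, if anything falls off the work surface, if the arm or the gripper's body presses on something with over 40 N, if the wrist force passes 120 N, or if a joint passes its speed limit or range.

ROBOT

A 6-joint arm with a two-finger parallel gripper is mounted at the origin on the work surface. World frame = base frame: x ahead of the robot, y to its left, z up, the work surface at z = 0. Lengths are in mm, angles in rad, forces in N, time in s.
With the tool pointing down it reaches from about 350 to 775 mm from the base axis. Payload 7.3 kg.
Tool frame: the origin (TCP) lies at the very end of the fingers, on their centre line; the grasp point (between the pads) lies 19 mm behind it; x points along the fingers, z is the direction in which the jaws open and shut, and the axes are right-handed (so a half turn about x gives the same grasp; the last joint's range is limited). The gripper opens to 92 mm and grips with 3 to 60 N. Pads are 19 mm wide; open, the fingers measure 130 mm over their backs; the gripper's body (75 mm by 190 mm) begins 47 mm behind the grasp point.
Start: joints at [0.968, 0.342, 1.524, -0, 1.275, -0.146], TCP at [231.555, 471.197, 226.741] pointing down, gripper open.
Joint ranges: [-2.53, 2.53], [-0.77, 2.02], [0.04, 2.7], [-1, 4.14], [0.28, 2.66], [-3.11, 3.11]. Speed limits (rad/s): [2.57, 2.57, 3.14, 3.14, 3.14, 3.14].

INTERFACE

Orientations are given as [roll, pitch, yaw] about the fixed x, y, z axes, in that order (R = Rz(yaw) Ry(pitch) Rx(roll)).
In Python, from plant import * gives the robot as it stands.
- The arm moves only by the tool carry_out, never from a script. Its argument "rows" is a list of rows, each a list of 4 numbers: the shift along the world's x, y, z in mm, then the turn about the world's z in degrees. In form: [[x, y, z, twist], ...]. A call has 1 to 20 rows; each row is the pose to reach, as a shift and turn from the pose measured when the call began; what a row does not reach only later rows make up. A row lasts 1/12 s, in which the tool goes at most 41.7 mm and 7.16 degrees, less where a joint would pass 70% of its speed; a pose out of reach is approached as far as the arm can. A call with a gripper value outside its range is refused whole. "hand" is the finger opening in mm, from 0 to 91.8, set as the call begins (left out, the last holds). The fingers move at their own pace and stop on an object; the grip force is fixed at half the most. Time passes only in rows, so rows that repeat a pose let the fingers close. It gives the time, the measured TCP pose, the force and the opening at its end, in the units of the state.
- get_obs(): the state, without advancing time (a new reading comes with each control period).
- capture(name): name is "side" or "top" or "wrist"; returns the picture (400x640x3 uint8, red, green, blue); there is no depth.
- camera_info(name): a dict with "camera_matrix" (3x3 intrinsics, pixels), "dist" ([k1, k2, p1, p2, k3] as OpenCV has them; the pictures are not rectified), "pose" (4x4, takes a point from camera to world coordinates); the wrist camera has in their place "mount" (4x4, takes a point from camera to tool coordinates, whose origin is the TCP and whose axes are the tool frame's). Camera axes: x right, y down, z forward; pixel columns grow to the right and rows downward; lengths in mm; the calibration is good to about 2 mm. A picture is of the moment at which its call begins: read the wrist's pose just before it. camera_info takes no time and is no camera call.
- close_job(): hands the job in, once; it reports no verdict.
The state is a dict: "time": time; "joint_positions": joint angles; "dq": joint speeds; "tau": joint torques, N m; "tool_pos": TCP position; "tcp_rot": TCP orientation; "contact_force": force on the tool from outside, world axes, zero at the start; "moment": the same for the moment, N m; "grip_width": finger opening in mm.
Only numpy, scipy, OpenCV 4.12 (cv2) and the standard library are available. Lean on these libraries where they do the work, as an engineer would, in place of code of your own. Each camera call takes 0.05 s, during which the arm holds its last target. There are 200 camera calls.

## Working session

There is one attempt and no reset: what is moved stays moved. The work goes in short steps, Python scripts to look and compute and a tool call to move; the robot and the scene stay as the last step left them, time stands still between calls to the robot, and variables do not carry over. Pictures are saved under pics/ and viewed, about 8 in all and at most 12, crops included, and the job is handed in when it is done.

Besides the shell and the picture viewer there is one more tool, called after ">>>" as a command line: name --pt "numbers of a row" for each row, then --argument value for the rest. carry_out: Moves the arm, as the interface text tells. Its arguments: {"type":"object","properties":{"rows":{"type":"array"},"hand":{"type":"number"}},"required":["rows"]}

```bash
ls; mkdir -p pics; python3 - <<'E'
from plant import *
import cv2
print(get_obs())
for n in("top","side"):
    cv2.imwrite(f"pics/{n}0.png",capture(n)[:,:,::-1]); i=camera_info(n); print(n,i)
print(camera_info("wrist"))
E
```

```text
pics
{'time': 0.0, 'joint_positions': array([ 9.68004639e-01,  3.42756695e-01,  1.52504585e+00, -1.75058862e-05,
        1.27537955e+00, -1.46013954e-01]), 'dq': array([-4.24786366e-04,  3.02711570e-04,  5.83503156e-04,  6.41241814e-06,
       -1.45606066e-03, -5.06778397e-04]), 'tau': array([-6.76736581e-04, -4.31236053e+01, -2.44217098e+01,  7.17036752e-02,
        5.60185465e-02, -1.33010640e-04]), 'tool_pos': array([231.30890237, 470.83420359, 226.01726485]), 'tcp_rot': array([ 3.00610996,  1.5692068 , -2.16305164]), 'contact_force': array([ 0.64736747,  0.13204078, -0.01504425]), 'moment': array([-0.03345239, -0.07492365,  0.04523542]), 'grip_width': 91.83804571960265}
top {'camera_matrix': array([[363.03548963,   0.        , 312.26195071],
       [  0.        , 363.03548963, 203.70570662],
       [  0.        ,   0.        ,   1.        ]]), 'dist': array([-0.0481716,  0.       ,  0.       ,  0.       ,  0.       ]), 'pose': array([[ 5.20324706e-03, -9.92656840e-01,  1.20852488e-01,
         4.94702167e+02],
       [-9.99892529e-01, -3.50816633e-03,  1.42345647e-02,
        -1.
[... 702 characters left out ...]
5e+02],
       [ 0.00000000e+00,  0.00000000e+00,  0.00000000e+00,
         1.00000000e+00]])}
{'camera_matrix': array([[327.81631563,   0.        , 316.76899539],
       [  0.        , 327.81631563, 204.51369413],
       [  0.        ,   0.        ,   1.        ]]), 'dist': array([-0.01099561,  0.        ,  0.        ,  0.        ,  0.        ]), 'mount': array([[-2.06388697e-04, -2.96774241e-01,  9.54947646e-01,
        -1.57958664e+02],
       [ 4.06714360e-05, -9.54947668e-01, -2.96774239e-01,
         7.99950759e+01],
       [ 9.99999978e-01, -2.24117564e-05,  2.09160639e-04,
        -4.80610800e-01],
       [ 0.00000000e+00,  0.00000000e+00,  0.00000000e+00,
         1.00000000e+00]])}
```

View pics/top0.png

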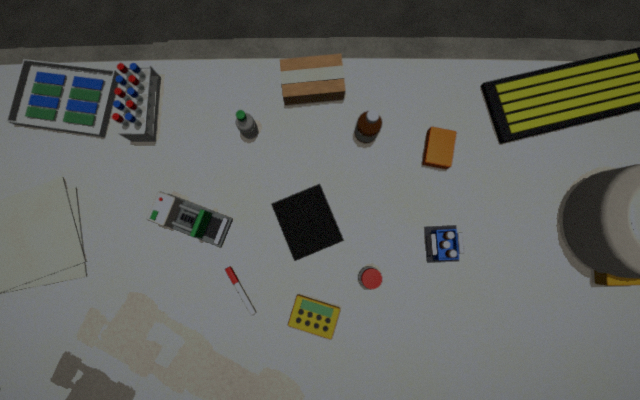

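View pics/side0.png

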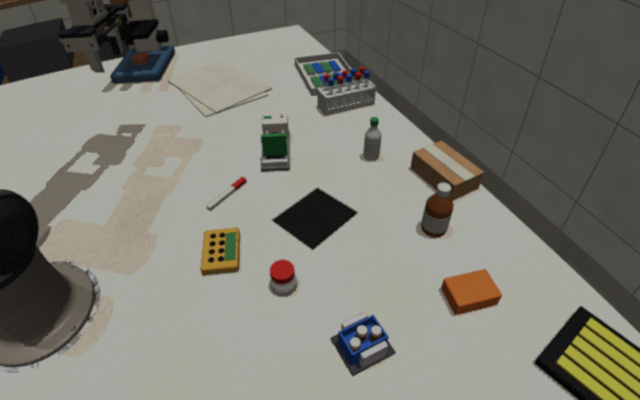

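Top view: the tray and cradle are at about (443,243), the mat at (308,222) and the bay runs from (163,208) to (222,230). The side view agrees. I'll localise them roughly from the top camera first.

```bash
cat > h.py <<'E'
from plant import *
import cv2, numpy as np
from scipy.spatial.transform import Rotation as Ro
def look(n):
    """picture, info, camera-to-world pose"""
    i=camera_info(n)
    if n=="wrist":
        o=get_obs(); T=np.eye(4); T[:3,:3]=Ro.from_euler('xyz',o['tcp_rot']).as_matrix(); T[:3,3]=o['tool_pos']
        P=T@i['mount']
    else: P=i['pose']
    return capture(n),i,P
def ray(px,z,i,P):
    u=cv2.undistortPoints(np.array(px,float).reshape(-1,1,2),i['camera_matrix'],i['dist']).reshape(-1,2)
    d=np.c_[u,np.ones(len(u))]@P[:3,:3].T
    return P[:3,3]+d*((z-P[2,3])/d[:,2])[:,None]
def proj(X,i,P):
    R=P[:3,:3].T; return cv2.projectPoints(np.array(X,float).reshape(-1,1,3),cv2.Rodrigues(R)[0],-R@P[:3,3],i['camera_matrix'],i['dist'])[0].reshape(-1,2)
def blobs(img,lo,hi,amin=30):
    m=cv2.inRange(cv2.cvtColor(img,cv2.COLOR_RGB2HSV),np.array(lo),np.array(hi))
    c,_=cv2.findContours(m,cv2.RETR_EXTERNAL,cv2.CHAIN_APPROX_NONE)
    return sorted([k for k in c if cv2.contourArea(k)>amin],key=cv2.contourArea,reverse=True)
def rect(c,z,i,P):
    """min-area rectangle of the contour on plane z: centre, long, short, yaw of long side in deg"""
    (cx,cy),(w,h),a=cv2.minAreaRect(ray(c.reshape(-1,2),z,i,P)[:,:2].astype(np.float32))
    if w<h: w,h,a=h,w,a+90
    return np.round([cx,cy,w,h,(a+90)%180-90],1)
E
python3 - <<'E'
from h import *
o=get_obs(); R=Ro.from_euler('xyz',o['tcp_rot']).as_matrix(); print(R.round(2),o['time'])
a,i,P=look("top")
for n,lo,hi,z in [("blue",(105,120,60),(125,255,255),42),("black",(0,0,0),(180,255,45),3),("green",(50,100,50),(80,255,255),72)]:
    for c in blobs(a,lo,hi,30):
        x,y,w,h=cv2.boundingRect(c)
        if 150<x<470 and y>170: print(n,(x,y,w,h),rect(c,z,i,P))
print("bay",ray([[163,208],[222,230]],[0,0],i,P) if 0 else ray([[163,208]],62,i,P),ray([[222,230]],26,i,P))
E
```

```text
[[-0.   -0.9   0.44]
 [-0.    0.44  0.9 ]
 [-1.    0.   -0.  ]] 0.1
blue (436, 229, 23, 32) [ 503.6 -289.6   65.6   45.2    3. ]
black (272, 185, 71, 75) [553.3  10.  136.9 117.   22.9]
black (195, 211, 27, 28) [541.4 231.8  62.7  44.6 -19.9]
black (425, 228, 14, 34) [ 5.032e+02 -2.679e+02  7.320e+01  2.770e+01 -1.000e-01]
black (166, 200, 17, 28) [571.5 312.6  64.2  17.9 -19.5]
black (180, 213, 18, 15) [559.5 280.1  33.9  31.3  69.3]
green (190, 209, 15, 28) [545.1 235.8  58.3  10.3 -19.9]
bay [[576.17833406 313.11558823  62.        ]] [[532.2243563  194.61488113  26.        ]]
```

>>> carry_out --pt "14 -38 0 -4" --pt "28 -76 0 -8" --pt "42 -114 0 -12" --pt "56 -152 0 -16" --pt "70 -190 0 -20" --pt "84 -228 0 -24" --pt "98 -266 0 -28" --pt "112 -304 0 -32" --pt "126 -342 0 -36" --pt "140 -380 -5 -40" --pt "154 -418 -10 -44" --pt "168 -456 -15 -48" --pt "182 -494 -20 -52" --pt "196 -532 -25 -56" --pt "210 -570 -30 -60" --pt "224 -608 -35 -61" --pt "238 -646 -40 -61" --pt "252 -684 -45 -61" --pt "262 -722 -50 -61" --pt "272 -760 -56 -61" --hand 91.8

```text
time: 1.82
tool_pos: [503.6, -291.0, 169.7]
tcp_rot: [2.808, 1.569, 2.857]
contact_force: [1.3, -0.3, -0.1]
grip_width: 91.7
```

```bash
python3 - <<'E'
from h import *
a,i,P=look("wrist"); o=get_obs(); print(o['tool_pos'],np.degrees(o['tcp_rot']),o['contact_force'])
R=Ro.from_euler('xyz',o['tcp_rot']).as_matrix(); print("jaw yaw",np.degrees(np.arctan2(R[1,2],R[0,2])))
cv2.imwrite("pics/w1.png",a[:,:,::-1])
for c in blobs(a,(105,120,50),(125,255,255),200): print(cv2.boundingRect(c),rect(c,42,i,P))
E
```

```text
[ 504.33864607 -297.69386709  167.8758623 ] [-109.13383578   89.80673303 -106.50504876] [-0.62602658 -4.97980456 -0.18066218]
jaw yaw 2.628686077943891
(282, 170, 72, 39) [ 504.  -285.5   63.3   35.3    2.8]
```

View pics/w1.png

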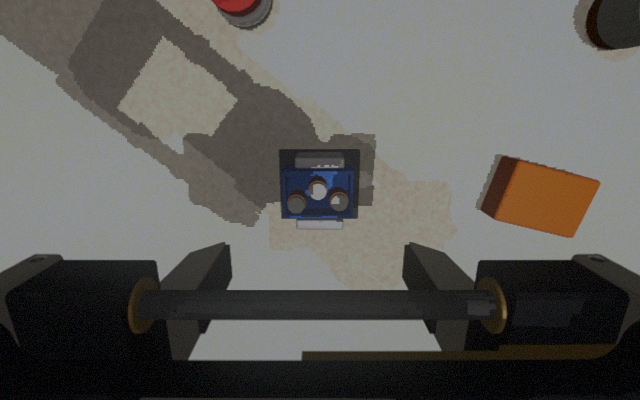

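The wrist view shows the tray rim at about x 282–357, y 168–218, with the cheeks at y≈160 and y≈225. The arm was still settling when I took it, so I'll measure again at rest.

>>> carry_out --pt "0 7 0 0" --pt "0 7 0 0" --pt "0 7 0 0" --pt "0 7 0 0"

```text
time: 2.2
tool_pos: [504.3, -289.3, 168.3]
tcp_rot: [-1.943, 1.568, -1.896]
contact_force: [0.2, -0.1, 1.2]
grip_width: 91.2
```

```bash
python3 - <<'E'
from h import *
a,i,P=look("wrist"); o=get_obs(); print(o['tool_pos'],o['contact_force'],np.abs(o['dq']).max())
R=Ro.from_euler('xyz',o['tcp_rot']).as_matrix(); print("jaw yaw",np.degrees(np.arctan2(R[1,2],R[0,2])))
for lo in ((100,100,20),(105,120,50)):
  for c in blobs(a,lo,(130,255,255),200): print(cv2.boundingRect(c),rect(c,42,i,P))
cv2.imwrite("pics/w2.png",cv2.resize(a[110:260,230:410,::-1],None,fx=4,fy=4,interpolation=cv2.INTER_NEAREST))
a,i,P=look("top")
for lo in ((100,100,20),(105,120,50)):
  for c in blobs(a,lo,(130,255,255),200):
    x,y,w,h=cv2.boundingRect(c)
    if 400<x<470 and y>170: print("top",(x,y,w,h),rect(c,42,i,P))
E
```

```text
[ 504.40338053 -289.3320927   168.45395342] [-0.24110857 -0.19279742  0.599439  ] 0.004379634130714932
jaw yaw 2.720106485505741
(281, 166, 72, 54) [ 504.1 -287.3   63.6   49.3    2.7]
(281, 172, 72, 39) [ 503.9 -285.7   63.5   35.2    2.7]
top (430, 228, 29, 33) [ 504.1 -283.7   67.    57.2    3.7]
```

View pics/w2.png

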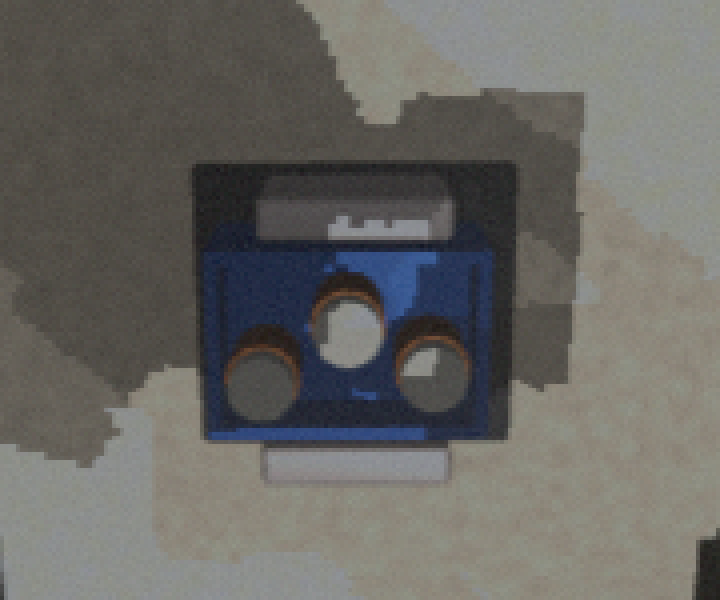

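In the crop the rim corners are at (204,250), (492,250), (488,440) and (208,440). All three vials are standing in the tray.

```bash
python3 - <<'E'
from h import *
o=get_obs();i=camera_info("wrist");T=np.eye(4);T[:3,:3]=Ro.from_euler('xyz',o['tcp_rot']).as_matrix();T[:3,3]=o['tool_pos'];P=T@i['mount']
c=np.array([[204,250],[492,250],[488,440],[206,440]])/4+[230,110]
X=ray(c,42,i,P);print(X.round(1),X.mean(0))
c=np.array([[264,446],[450,446],[450,484],[264,484]])/4+[230,110]
print(ray(c,42,i,P).round(1))
print(o['tool_pos'])
E
```

```text
[[ 472.2 -270.4   42. ]
 [ 535.6 -267.3   42. ]
 [ 538.3 -311.8   42. ]
 [ 473.3 -314.9   42. ]] [ 504.85891356 -291.11613062   42.        ]
[[ 486.7 -315.8   42. ]
 [ 529.6 -313.7   42. ]
 [ 530.3 -323.1   42. ]
 [ 487.  -325.2   42. ]]
[ 504.47393506 -289.50359784  168.54501533]
```

>>> carry_out --pt "0 -1.5 -10 0" --pt "0 -1.5 -30 0" --pt "0 -1.5 -50 0" --pt "0 -1.5 -70 0" --pt "0 -1.5 -90 0" --pt "0 -1.5 -105 0" --pt "0 -1.5 -120 0" --pt "0 -1.5 -132 0" --pt "0 -1.5 -142 0" --pt "0 -1.5 -150 0" --pt "0 -1.5 -156 0" --pt "0 -1.5 -156 0" --pt "0 -1.5 -156 0" --pt "0 -1.5 -156 0"

```text
time: 3.47
tool_pos: [504.9, -291.3, 13.2]
tcp_rot: [-1.478, 1.566, -1.43]
contact_force: [-0.4, -0.5, 0.9]
grip_width: 92.1
```

>>> carry_out --pt "0 0 0 0" --pt "0 0 0 0" --pt "0 0 0 0" --pt "0 0 0 0" --pt "0 0 0 0" --pt "0 0 0 0" --pt "0 0 0 0" --pt "0 0 0 0" --pt "0 0 0 0" --pt "0 0 0 0" --hand 55

```text
time: 4.3
tool_pos: [504.9, -291.3, 13.4]
tcp_rot: [-1.478, 1.566, -1.431]
contact_force: [-1.0, -0.0, 3.4]
grip_width: 64.1
```

>>> carry_out --pt "0 0 1 0" --pt "0 0 3 0" --pt "0 0 7 0" --pt "0 0 12 0" --pt "0 0 18 0" --pt "0 0 24 0" --pt "0 0 30 0" --pt "0 0 36 0" --pt "0 0 42 0" --pt "0 0 48 0" --pt "0 0 54 0" --pt "0 0 60 0" --pt "0 0 64 0" --pt "0 0 66 0" --pt "0 0 66 0" --pt "0 0 66 0"

```text
time: 5.63
tool_pos: [504.8, -291.2, 79.3]
tcp_rot: [-1.518, 1.567, -1.47]
contact_force: [0.0, -1.3, -0.9]
grip_width: 63.6
```

```bash
python3 - <<'E'
from h import *
a,i,P=look("wrist"); o=get_obs(); print(o['tool_pos'],o['contact_force'],o['grip_width'],o['time'])
cv2.imwrite("pics/w3.png",cv2.resize(a[130:390,160:480,::-1],None,fx=2,fy=2))
E
```

```text
[ 504.69261617 -291.17165442   79.05383289] [-0.16079706 -0.16395278 -1.12615021] 63.77491056729261 5.6833
```

View pics/w3.png

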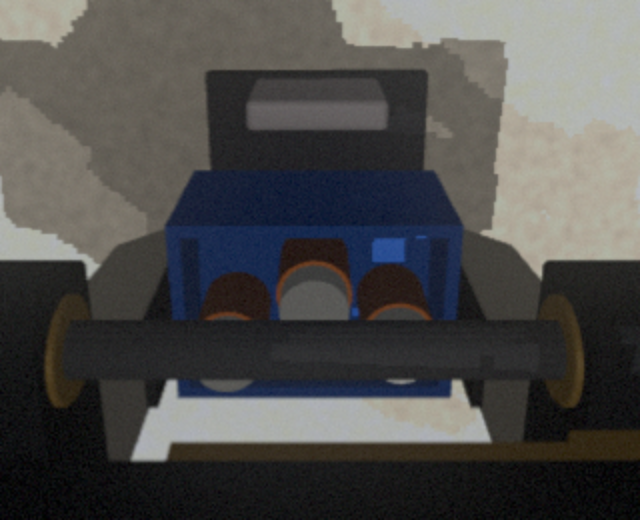

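The tray is lifted clear and level between the fingers, with all three vials in it (crop, tray at 165–465, 170–395). Next is the move to the mat.

>>> carry_out --pt "0.3 2 0 0" --pt "1.0 6 0 0" --pt "2 13 0 1" --pt "4 23 0 2" --pt "6 36 0 3" --pt "8 52 0 4" --pt "11 70 0 5" --pt "14 90 0 6.5" --pt "18 111 0 8" --pt "21 133 0 9.5" --pt "25 155 0 11" --pt "28 177 0 12.5" --pt "32 199 0 14" --pt "35 220 0 15.5" --pt "38 239 0 17" --pt "41 256 0 18.5" --pt "43 271 0 19.5" --pt "45 284 0 20" --pt "46.5 293 0 20" --pt "47.5 299 0 20"

```text
time: 7.35
tool_pos: [552.1, 9.4, 79.1]
tcp_rot: [-1.579, 1.567, -1.181]
contact_force: [1.0, 0.3, -1.2]
grip_width: 64.0
```

>>> carry_out --pt "0 1 0 0" --pt "0 1 -2 0" --pt "0 1 -5 0" --pt "0 1 -10 0" --pt "0 1 -15 0" --pt "0 1 -20 0" --pt "0 1 -25 0" --pt "0 1 -30 0" --pt "0 1 -35 0" --pt "0 1 -40 0" --pt "0 1 -45 0" --pt "0 1 -50 0" --pt "0 1 -53 0" --pt "0 1 -56 0" --pt "0 1 -58 0" --pt "0 1 -60 0" --pt "0 1 -61 0" --pt "0 1 -61 0" --pt "0 1 -61 0"

```text
time: 8.93
tool_pos: [552.2, 10.4, 18.2]
tcp_rot: [-1.539, 1.567, -1.142]
contact_force: [0.2, 0.4, -1.2]
grip_width: 63.6
```

>>> carry_out --pt "0 0 -1 0" --pt "0 0 -2 0" --pt "0 0 -3 0" --pt "0 0 -4 0" --pt "0 0 -5 0" --pt "0 0 -6 0" --pt "0 0 -6.5 0" --pt "0 0 -7 0" --pt "0 0 -7 0" --pt "0 0 -7 0"

```text
time: 9.77
tool_pos: [552.2, 10.4, 11.2]
tcp_rot: [-1.545, 1.567, -1.148]
contact_force: [0.2, -0.1, -1.2]
grip_width: 63.8
```

>>> carry_out --pt "0 0 -0.3 0" --pt "0 0 -0.6 0" --pt "0 0 -0.9 0" --pt "0 0 -0.9 0" --pt "0 0 -0.9 0"

```text
time: 10.18
tool_pos: [552.2, 10.4, 10.3]
tcp_rot: [-1.532, 1.567, -1.134]
contact_force: [0.3, 0.1, -0.8]
grip_width: 63.7
```

>>> carry_out --pt "0 0 -0.3 0" --pt "0 0 -0.6 0" --pt "0 0 -0.6 0" --pt "0 0 -0.6 0"

```text
time: 10.52
tool_pos: [552.2, 10.4, 10.3]
tcp_rot: [-1.474, 1.567, -1.076]
contact_force: [-2.3, 0.5, 6.2]
grip_width: 64.0
```

>>> carry_out --pt "0 0 0 0" --pt "0 0 0 0" --pt "0 0 0 0" --pt "0 0 0 0" --pt "0 0 0 0" --pt "0 0 0 0" --pt "0 0 0 0" --hand 91.8

```text
time: 11.1
tool_pos: [552.2, 10.4, 10.2]
tcp_rot: [-1.497, 1.567, -1.099]
contact_force: [0.8, 0.8, 0.4]
grip_width: 91.8
```

>>> carry_out --pt "0 0 5 0" --pt "0 0 20 0" --pt "0 0 40 0" --pt "0 0 60 0" --pt "0 0 80 -7" --pt "0 0 100 -14" --pt "0 0 120 -21" --pt "0 0 140 -28" --pt "0 0 150 -35" --pt "0 0 155 -42" --pt "0 0 158 -49" --pt "0 0 158 -56" --pt "0 0 158 -63" --pt "0 0 158 -70" --pt "0 0 158 -77" --pt "0 0 158 -84" --pt "0 0 158 -90" --pt "0 0 158 -90" --pt "0 0 158 -90" --pt "0 0 158 -90"

```text
time: 12.77
tool_pos: [552.2, 10.4, 168.4]
tcp_rot: [-1.485, 1.567, -2.655]
contact_force: [0.7, -0.3, 0.1]
grip_width: 92.0
```

```bash
python3 - <<'E'
from h import *
a,i,P=look("wrist"); o=get_obs(); print(o['tool_pos'],o['contact_force'],o['grip_width'],o['time'])
R=Ro.from_euler('xyz',o['tcp_rot']).as_matrix(); print("jaw yaw",np.degrees(np.arctan2(R[1,2],R[0,2])))
for c in blobs(a,(100,100,20),(130,255,255),200): print(cv2.boundingRect(c),rect(c,39,i,P))
np.save("P.npy",P)
cv2.imwrite("pics/w4.png",cv2.resize(a[110:260,230:410,::-1],None,fx=4,fy=4,interpolation=cv2.INTER_NEAREST))
E
```

```text
[552.16959092  10.41329157 168.38161325] [-0.49795955 -0.06826682  0.00630071] 91.81896769463626 12.8167
jaw yaw -67.0607862782352
(290, 154, 52, 75) [554.4  12.   69.6  45.8  22. ]
```

View pics/w4.png

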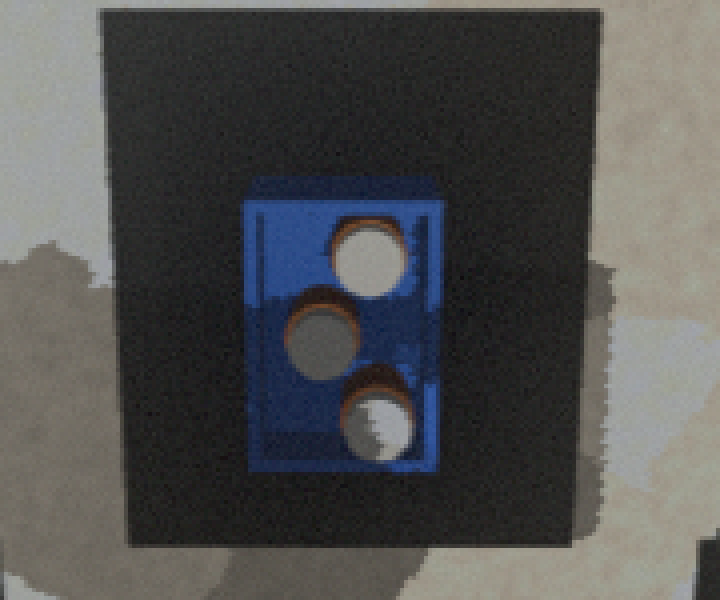

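The tray is standing square on the mat, vials upright. Rim corners in the crop: (244,199), (444,199), (438,472), (248,472).

```bash
python3 - <<'E'
from h import *
i=camera_info("wrist");P=np.load("P.npy")
c=np.array([[244,199],[444,199],[438,472],[248,472]])/4+[230,110]
X=ray(c,39,i,P);print(X.round(1),X.mean(0)); e=X[0]+X[1]-X[2]-X[3];print(np.linalg.norm(e)/2,np.degrees(np.arctan2(e[1],e[0])))
E
```

```text
[[573.1  43.1  39. ]
 [590.3   2.6  39. ]
 [531.  -22.6  39. ]
 [513.6  18.5  39. ]] [552.01570249  10.41921179  39.        ]
64.39517562438299 22.72880235646597
```

>>> carry_out --pt "0 0 -10 0" --pt "0 0 -30 0" --pt "0 0 -50 0" --pt "0 0 -70 0" --pt "0 0 -90 0" --pt "0 0 -105 0" --pt "0 0 -120 0" --pt "0 0 -132 0" --pt "0 0 -142 0" --pt "0 0 -150 0" --pt "0 0 -156 0" --pt "0 0 -159 0" --pt "0 0 -159 0" --pt "0 0 -159 0"

```text
time: 13.98
tool_pos: [552.5, 10.4, 9.7]
tcp_rot: [-1.386, 1.567, -2.556]
contact_force: [-0.1, -1.0, -0.1]
grip_width: 92.0
```

>>> carry_out --pt "0 0 0 0" --pt "0 0 0 0" --pt "0 0 0 0" --pt "0 0 0 0" --pt "0 0 0 0" --pt "0 0 0 0" --pt "0 0 0 0" --pt "0 0 0 0" --pt "0 0 0 0" --pt "0 0 0 0" --pt "0 0 0 0" --pt "0 0 0 0" --hand 36

```text
time: 14.98
tool_pos: [552.4, 10.5, 9.7]
tcp_rot: [-1.442, 1.567, -2.612]
contact_force: [-0.5, 0.1, 1.4]
grip_width: 43.8
```

>>> carry_out --pt "0 0 1 0" --pt "0 0 3 0" --pt "0 0 7 0" --pt "0 0 12 0" --pt "0 0 18 0" --pt "0 0 26 0" --pt "0 0 34 0" --pt "0 0 42 0" --pt "0 0 50 0" --pt "0 0 58 0" --pt "0 0 66 0" --pt "0 0 74 0" --pt "0 0 82 0" --pt "0 0 88 0" --pt "0 0 92 0" --pt "0 0 94 0" --pt "0 0 95 0" --pt "0 0 95 0"

```text
time: 16.48
tool_pos: [552.3, 10.5, 104.6]
tcp_rot: [-1.472, 1.567, -2.643]
contact_force: [0.4, -0.1, -0.8]
grip_width: 43.6
```

>>> carry_out --pt "-0.3 1 0 0.3" --pt "-1 4 0 1" --pt "-2 9 0 2.5" --pt "-4 16 0 5" --pt "-7 25 0 8" --pt "-10 36 0 12" --pt "-13 48 0 16" --pt "-17 61 0 20" --pt "-20 74 0 24" --pt "-23 87 0 28" --pt "-26 99 0 32" --pt "-29 110 0 36" --pt "-32 120 0 40" --pt "-34 128 0 43" --pt "-36 134 0 45" --pt "-37 138 0 46.3" --pt "-38 140 0 47" --pt "-38 141 0 47" --pt "-38 141 0 47" --pt "-38 141 0 47"

```text
time: 18.15
tool_pos: [514.4, 151.2, 104.6]
tcp_rot: [-1.454, 1.567, -1.805]
contact_force: [0.4, -0.1, -0.6]
grip_width: 43.6
```

```bash
python3 - <<'E'
from h import *
a,i,P=look("wrist"); o=get_obs(); print(o['tool_pos'],o['contact_force'],o['grip_width'],o['time'])
R=Ro.from_euler('xyz',o['tcp_rot']).as_matrix(); print("jaw yaw",np.degrees(np.arctan2(R[1,2],R[0,2])))
np.save("P.npy",P)
for c in blobs(a,(50,80,30),(85,255,255),200): print(cv2.boundingRect(c),rect(c,72,i,P))
cv2.imwrite("pics/w5.png",cv2.resize(a[0:300,120:520,::-1],None,fx=2,fy=2,interpolation=cv2.INTER_NEAREST))
E
```

```text
[514.45254355 151.12661408 104.62302774] [-0.47273485 -0.45620475 -0.98909372] 43.38084110959855 18.2
jaw yaw -20.099209361649862
(263, 72, 109, 22) [545.9 235.9  58.9  10.8 -20.1]
```

View pics/w5.png

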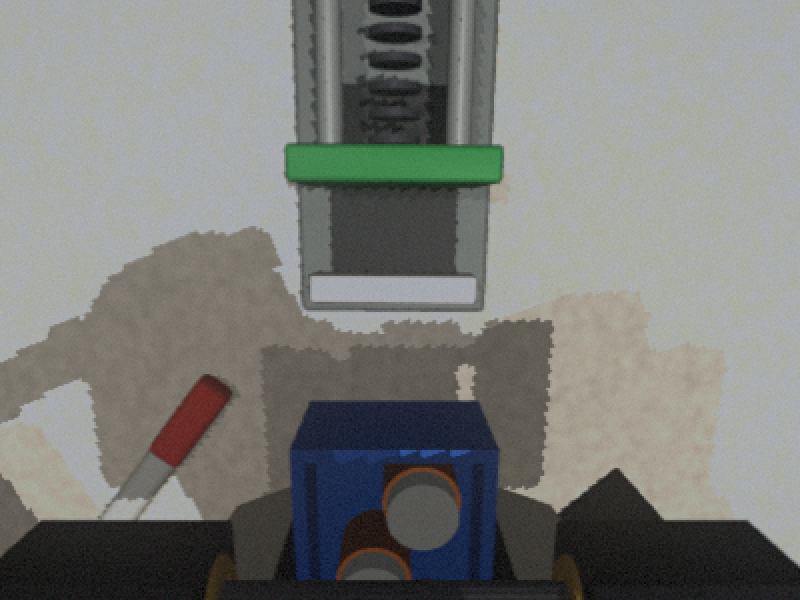

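The crop shows the pusher plate top at (286–503, 145–183), the stop top at (310–476, 276–304), and the near tray rim edge at (290–498, 449).

```bash
python3 - <<'E'
from h import *
i=camera_info("wrist");P=np.load("P.npy");o=get_obs()
f=lambda c,z: ray(np.array(c)/2+[120,0],z,i,P)
S=f([[310,275],[477,275],[476,304],[310,304]],26); print(S.round(1))
G=f([[286,145],[503,145],[501,182],[288,182]],72); print(G.round(1))
T=f([[290,449],[498,449]],134); print(T.round(1))
s=S.mean(0)[:2]; g=G.mean(0)[:2]; d=g-s
print(s,g,np.linalg.norm(d),"yaw",np.degrees(np.arctan2(d[1],d[0]))-90)
for X in(S,G): e=X[1]-X[0]+X[2]-X[3]; print(np.degrees(np.arctan2(e[1],e[0])),np.linalg.norm(e)/2)
e=T[1]-T[0];print("tray",np.degrees(np.arctan2(e[1],e[0])),T.mean(0),np.linalg.norm(e))
t=np.radians(-20.1);ex=np.array([np.cos(t),np.sin(t)]);ey=np.array([-ex[1],ex[0]])
for n,p in [("stop",s),("plate",g),("trayend",T.mean(0)[:2]),("tcp",o['tool_pos'][:2])]: print(n,"rel stop x,y",((p-s)@ex).round(2),((p-s)@ey).round(2))
E
```

```text
[[506.3 213.9  26. ]
 [562.  193.5  26. ]
 [558.5 183.9  26. ]
 [502.4 204.4  26. ]]
[[520.3 250.7  72. ]
 [575.5 230.6  72. ]
 [572.1 221.7  72. ]
 [517.2 241.8  72. ]]
[[505.2 188.  134. ]
 [546.  173.  134. ]]
[532.29978126 198.91785665] [546.26192163 236.20382897] 39.814383025189606 yaw -20.528962574350118
-20.10555293816856 59.5139909053244
-20.09013945904178 58.611281482495215
tray -20.12660005327838 [525.60800099 180.49343309 134.        ] 43.49496706386077
stop rel stop x,y 0.0 0.0
plate rel stop x,y 0.3 39.81
trayend rel stop x,y 0.05 -19.6
tcp rel stop x,y -0.34 -51.01
```

>>> carry_out --pt "0 0 -1 0" --pt "0 0 -4 0" --pt "0 0 -9 0" --pt "0 0 -15 0" --pt "0 0 -21 0" --pt "0 0 -27 0" --pt "0 0 -33 0" --pt "0 0 -39 0" --pt "0 0 -45 0" --pt "0 0 -51 0" --pt "0 0 -57 0" --pt "0.3 -0.1 -62 0" --pt "0.3 -0.1 -65 0" --pt "0.3 -0.1 -67 0" --pt "0.3 -0.1 -67 0" --pt "0.3 -0.1 -67 0"

```text
time: 19.53
tool_pos: [514.9, 151.1, 37.7]
tcp_rot: [-1.406, 1.567, -1.757]
contact_force: [-0.3, -0.5, -0.6]
grip_width: 44.0
```

>>> carry_out --pt "0.3 0.9 0 0" --pt "1.4 3.8 0 0" --pt "2.7 7.5 0 0" --pt "4.5 12.2 0 0" --pt "6.2 16.9 0 0" --pt "7.9 21.6 0 0" --pt "9.6 26.3 0 0" --pt "11.3 31 0 0" --pt "13.1 35.7 0 0" --pt "14.8 40.4 0 0" --pt "16.2 44.1 0 0" --pt "17.2 47 0 0" --pt "18.2 49.8 0 0" --pt "19.2 52.6 0 0" --pt "20.3 55.4 0 0" --pt "21.3 58.2 0 0" --pt "22.3 61 0 0" --pt "22.3 61 0 0"

```text
time: 21.03
tool_pos: [537.0, 211.6, 37.7]
tcp_rot: [-1.537, 1.566, -1.888]
contact_force: [-1.9, -4.9, -0.1]
grip_width: 43.9
```

>>> carry_out --pt "0.4 1 0 0" --pt "1.1 3 0 0" --pt "2.2 6 0 0" --pt "3.3 9 0 0" --pt "4.4 12 0 0" --pt "5.5 15 0 0" --pt "6.6 18 0 0" --pt "7.7 21 0 0" --pt "8.8 24 0 0" --pt "9.7 26.5 0 0" --pt "10.3 28 0 0" --pt "10.3 28 0 0" --pt "10.3 28 0 0"

```text
time: 22.12
tool_pos: [547.0, 238.4, 37.7]
tcp_rot: [-1.602, 1.564, -1.953]
contact_force: [-1.3, -7.0, 1.7]
grip_width: 43.4
```

```bash
python3 - <<'E'
from h import *
a,i,P=look("wrist"); o=get_obs(); print(o['tool_pos'],o['contact_force'],o['grip_width'],o['time'])
np.save("P.npy",P)
for c in blobs(a,(50,80,30),(85,255,255),200): print(cv2.boundingRect(c),rect(c,72,i,P))
R=Ro.from_euler('xyz',o['tcp_rot']).as_matrix(); print("jaw yaw",np.degrees(np.arctan2(R[1,2],R[0,2])))
d=o['tool_pos'][:2]-[532.3,198.92];t=np.radians(-20.1);print(d@[np.cos(t),np.sin(t)],d@[-np.sin(t),np.cos(t)])
cv2.imwrite("pics/w6.png",cv2.resize(a[60:360,120:520,::-1],None,fx=2,fy=2,interpolation=cv2.INTER_NEAREST))
E
```

```text
[547.00474142 238.38968089  37.69315268] [-2.12979433 -7.19113759  1.52613413] 43.618460717273244 22.1667
(242, 175, 149, 54) [561.8 278.5  58.9  21.6 -20.9]
(242, 46, 54, 35) [563.8 331.6  18.5  10.9 -20.2]
jaw yaw -20.129241707677533
0.24499966445330804 42.119177403529804
```

View pics/w6.png

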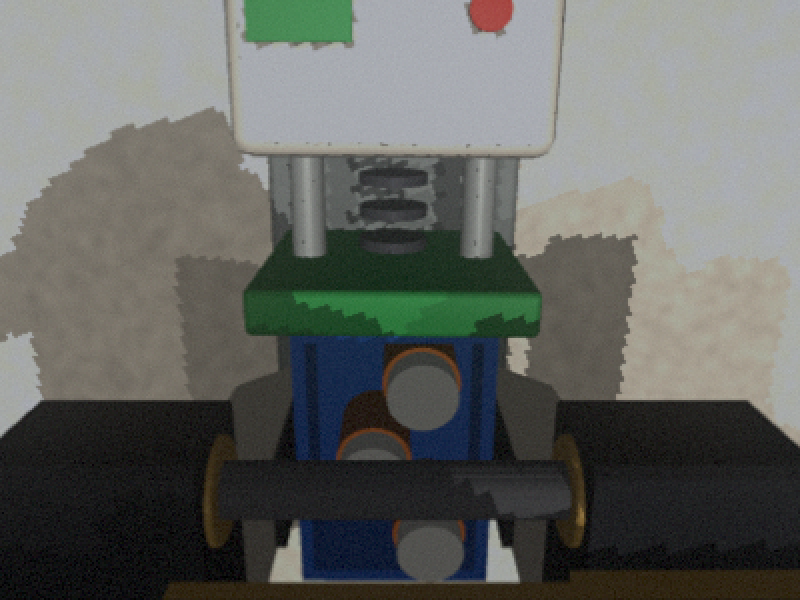

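The pusher is pressed back by the tray's end (face edge at crop row 335). The three vials are upright and the rear rim is at about row 579. I'll check for slip before lowering.

```bash
python3 - <<'E'
from h import *
i=camera_info("wrist");P=np.load("P.npy")
f=lambda c,z: ray(np.array(c)/2+[120,60],z,i,P)
t=np.radians(-20.1)
B=lambda X:np.c_[(X[:,:2]-[532.3,198.92])@[np.cos(t),np.sin(t)],(X[:,:2]-[532.3,198.92])@[-np.sin(t),np.cos(t)]].round(1)
print("face",B(f([[246,335],[540,335]],72)),"plateback",B(f([[248,292],[540,292]],72)))
print("rear",B(f([[303,579],[488,579]],67)),"tray sides",B(f([[295,345],[497,345]],67)))
E
```

```text
face [[-29.1  74.2]
 [ 30.2  74.2]] plateback [[-28.1  83.4]
 [ 29.5  83.3]]
rear [[-21.    9.7]
 [ 23.2   9.6]] tray sides [[-20.1  70. ]
 [ 22.4  70. ]]
```

>>> carry_out --pt "-0.1 0 -1 0" --pt "-0.2 0 -2.5 0" --pt "-0.4 0.1 -4.5 0" --pt "-0.4 0.1 -6.5 0" --pt "-0.4 0.1 -8.5 0" --pt "-0.4 0.1 -10.5 0" --pt "-0.4 0.1 -12.5 0" --pt "-0.4 0.1 -14 0" --pt "-0.4 0.1 -15.5 0" --pt "-0.4 0.1 -16.5 0" --pt "-0.4 0.1 -17.5 0" --pt "-0.4 0.1 -18 0" --pt "-0.4 0.1 -18 0" --pt "-0.4 0.1 -18 0"

```text
time: 23.33
tool_pos: [546.4, 237.3, 19.8]
tcp_rot: [-1.633, 1.562, -1.985]
contact_force: [-1.7, -7.0, 1.3]
grip_width: 43.8
```

>>> carry_out --pt "0 0 -0.3 0" --pt "0 0 -0.6 0" --pt "0 0 -0.9 0" --pt "0 0 -0.9 0" --pt "0 0 -0.9 0"

```text
time: 23.75
tool_pos: [546.1, 236.2, 19.1]
tcp_rot: [-1.669, 1.56, -2.022]
contact_force: [-2.2, -6.7, 3.0]
grip_width: 44.0
```

>>> carry_out --pt "0.3 0.8 -0.2 0" --pt "0.4 1.2 -0.5 0" --pt "0.4 1.2 -0.8 0" --pt "0.4 1.2 -0.8 0"

```text
time: 24.08
tool_pos: [546.1, 236.2, 18.9]
tcp_rot: [-1.692, 1.559, -2.045]
contact_force: [-3.8, -7.9, 5.3]
grip_width: 43.7
```

>>> carry_out --pt "0 0 0 0" --pt "0 0 0 0" --pt "0 0 0 0" --pt "0 0 0 0" --pt "0 0 0 0" --pt "0 0 0 0" --pt "0 0 0 0" --pt "0 0 0 0" --pt "0 0 0 0" --pt "0 0 0 0" --hand 91.8

```text
time: 24.92
tool_pos: [546.1, 236.2, 18.8]
tcp_rot: [-1.697, 1.559, -2.05]
contact_force: [-0.3, 0.6, -0.2]
grip_width: 91.5
```

>>> carry_out --pt "0 0 2 0" --pt "0 0 6 0" --pt "0 0 14 0" --pt "0 0 28 0" --pt "0 0 45 0" --pt "0 0 65 0" --pt "0 0 85 0" --pt "0 0 105 0" --pt "0 0 125 0" --pt "-3 -8 145 0" --pt "-10 -27 160 0" --pt "-17 -46 165 0" --pt "-24 -65 165 0" --pt "-24 -65 165 0" --pt "-24 -65 165 0" --pt "-24 -65 165 0" --pt "-24 -65 165 0"

```text
time: 26.33
tool_pos: [522.4, 171.9, 183.9]
tcp_rot: [-1.682, 1.559, -2.034]
contact_force: [0.4, 0.1, -0.9]
grip_width: 91.8
```

```bash
python3 - <<'E'
from h import *
a,i,P=look("wrist"); o=get_obs(); print(o['tool_pos'],o['contact_force'],o['grip_width'],o['time'])
np.save("P.npy",P)
for c in blobs(a,(50,80,30),(85,255,255),200): print(cv2.boundingRect(c),rect(c,72,i,P))
for c in blobs(a,(100,100,20),(130,255,255),200): print(cv2.boundingRect(c),rect(c,48,i,P))
b=capture("side")[110:180,230:320]
cv2.imwrite("pics/w7.png",np.hstack([cv2.resize(a[0:220,210:430],(500,500),interpolation=cv2.INTER_NEAREST),cv2.resize(b,(300,500))])[:,:,::-1])
E
```

```text
[522.30009127 171.90993621 183.75201955] [-0.18535459 -0.20050744 -0.1532868 ] 91.72902432184267 26.3833
(278, 63, 78, 17) [558.  268.1  58.9  11.3 -22. ]
(239, 341, 18, 20) [401.8  45.5  24.2  15.6  72.2]
(291, 78, 53, 77) [545.7 234.1  63.8  44.1  69.6]
```

View pics/w7.png

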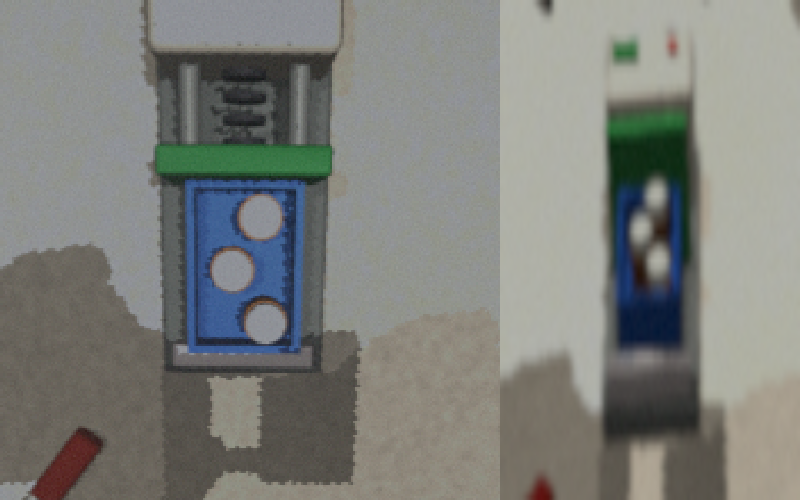

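The tray is clamped between stop and pusher, with all three vials upright. Its centre is within 1 mm of the seat, and the pusher is back by about 34 mm. I'm handing it in.

```bash
python3 -c "
from plant import *
print(close_job())"
```

```text
the job is handed in; nothing more can be done
None
```

The tray is clamped in the loading bay with all three vials upright, and the job is handed in at about 26 s of the 64 s allowed. I lifted the tray by its short ends and set it on the middle of the mat. There I re-gripped it by the long sides, pressed the pusher back with its end, lowered it behind the stop and let go.

**Last checks, from the wrist camera:**
- **Position:** the tray centre measured (545.7, 234.1) against a computed seat of (545.0, 233.7), so it is about 0.8 mm off.
- **Angle:** the long side reads 69.6° against the bay's 69.9°.
- **Pusher:** it is back about 34 mm, which is the value expected with the tray clamped.
- **Clearance:** the gripper is open and well above the tray. I never moved near the bystanders, but I did not check them again one by one.

**Disagreements:**
- **Pusher angle:** its outline in the final picture read −22.0° instead of −20.1°. I took this to be part of the plate's side face in the mask and did not check further.
- **Lowering:** against the spring force the tool drifted back about 2 mm and tilted by about 0.5°. The tray still cleared the stop by roughly 3 mm.

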